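# Shut the extraction hood's vent flap with the hook pole

## Robot

A 6-joint arm with a two-finger parallel gripper is mounted at the origin on the work surface. World frame = base frame: x ahead of the robot, y to its left, z up, the work surface at z = 0. Lengths are in m, angles in rad, forces in N, time in s.
With the tool pointing down it reaches from about 0.35 to 1 m from the base axis. Payload 7.1 kg.
Tool frame: the origin (TCP) lies between the finger pads; the fingertips stand 22 mm ahead of it and the grasp point (between the pads) lies 3 mm ahead of it; x points along the fingers, y is the direction in which the jaws open and shut, and the axes are right-handed (so a half turn about x gives the same grasp; the last joint's range is limited). The gripper opens to 85 mm and grips with 20 to 120 N. Pads are 22 mm wide; open, the fingers measure 114 mm over their backs; the gripper's body (76 mm by 85 mm) begins 54 mm behind the grasp point. The pads swing forward as they close: fully open they stand 13 mm farther back than shut.
Start: joints at [-1.301, 0.423, 1.63, -0, 1.089, -0.019], TCP at [0.178, -0.599, 0.253] pointing down, gripper open.
Joint ranges: [-3, 3], [-0.9, 2.11], [0.09, 2.58], [-1.31, 4.45], [0.11, 2.69], [-2.54, 2.54]. Speed limits (rad/s): [2.39, 2.39, 3.01, 3.14, 3.14, 3.14].

## Interface

Orientations are given as a 3x3 rotation matrix whose columns are the frame's x, y, z axes.
In Python, from rig import ctrl gives the robot as it stands. The module is installed in compiled form; this text tells all that it offers.
- The arm moves only by the tool step_arm, never from a script. Its argument "plan" is one flat list of numbers, 5 for each row, row after row: the shift along the tool's x, y, z in mm, then the turn about the tool's x in degrees, then the closure, from 0 (fully open) to 1 (shut). In form: [tx, ty, tz, turn, jaw, tx, ty, tz, turn, jaw, ...]. A call has 1 to 10 rows; each row shifts and turns the pose as measured when the row begins, along the tool's axes as they then stand; what a row does not reach is not made up. A row lasts 1/8 s, in which the tool goes at most 62.5 mm and 10.7 degrees, less where a joint would pass 70% of its speed; a pose out of reach is approached as far as the arm can. A call is refused whole if a number of a shift passes 62.5 or a number of a turn 10.7, either way. A call with a gripper value outside its range is refused whole. The fingers move at their own pace and stop on an object; "squeeze" is the grip in N (left out, the last holds). Time passes only in rows, so rows that do not move let the fingers close. It gives the time, the measured TCP pose, the force and the opening at its end, in the units of the state.
- ctrl.sense(): the state, without advancing time (a new reading comes with each control period).
- ctrl.get_image(name): name is "scene" or "top" or "wrist"; returns a dict with "img" (384x512x3 uint8, red, green, blue), "vfov" (degrees; the focal length in pixels is half the picture's height over the tangent of half this angle, whatever the lens; pixels are square), "cx", "cy" (the principal point, pixels), "position" and "attitude" of the camera in the world; the wrist camera has in their place "hand_eye" (4x4, takes a point from camera to tool coordinates, whose origin is the TCP and whose axes are the tool frame's). Camera axes: x right, y up, looking along -z (the intrinsics and any distortion apply to the point x, -y, -z); pixel columns grow to the right and rows downward; lengths in m; the calibration is good to about 2 mm. A picture is of the moment at which its call begins: read the wrist's pose just before it. There is no depth.
- ctrl.close_job(): hands the job in, once; it reports no verdict.
Trained networks look in the newest picture that a camera, given by its name, has taken for a name from the list of things; names that differ only in an ending like _2 or _b are one class to them, and where a whole thing is asked for, a point or a joint stands for the part that bears it (a point fixed in the world has none). Each returns a list of dicts, best first, with "score" (0 to 1); they miss things now and then, are a little off and sometimes report something else, mostly with a low value. They report only what shows in the picture. A call takes as long as a camera call.
- ctrl.search_frame(camera, name): "bbox" ([centre column, centre row, width, height] in pixels, round what is visible of it).
- ctrl.place_of(camera, name): "pixel" ([column, row] in pixels: a listed point, or the origin of a listed thing).
The state is a dict: "time": time; "q": joint angles; "qd": joint speeds; "effort": joint torques, N m; "tcp_pos": TCP position; "ee_rot": TCP orientation; "wrist_force": force on the tool from outside, world axes, zero at the start; "torque": the same for the moment, N m; "finger_gap": opening from 0.0 (shut) to 1.0 (fully open).
Only numpy, scipy, OpenCV 4.12 (cv2) and the standard library are available. Lean on these libraries where they do the work, as an engineer would, in place of code of your own. Each camera call takes 0.05 s, during which the arm holds its last target. There are 200 camera calls.

## Task

Take the hook pole from its forked rest, hook it into the ring eye of the extraction hood's open vent flap and swing the flap fully shut, past its catch; then keep a steady pull of about 15 N on the shut flap for a second to bed it, never pulling or pressing with more than 22 N. Unhook and lay the pole back in both forks of its rest, hook hanging down, and let go. Touch the hood and flap with the pole only, and leave the other things on the bench where they are.

Things in the scene. Friction and masses are not known exactly. Their poses are not given: they have to be found in the camera images.
- pole_grip (a point): Grip point of the loose hook pole (about 170 g), at its centre of mass on the handle's mid-line; x along the pole to its hook, z up. Handle: wooden bar 16 mm wide, 24 mm tall, 360 mm long, from 215 mm behind this point to 145 mm ahead. At the start it lies level in the rest's two forks, hook hanging down.
- hook_tip (a point): Point near the tip of the pole's hook, 170 mm ahead of the grip point and 46 mm below the mid-line; axes as the pole's. The hook is a steel rod 8 mm thick that runs on from the handle to 172 mm ahead of the grip point and bends straight down (pole's -z) 42 mm, its last 8 mm turning slightly back; lowest point 54 mm below the mid-line.
- rest_mid (a point): Where the pole's grip point lies when home, 90 mm above the bench; x along the fixed rest (base 260 x 80 mm). Two forks, 115 mm behind and 105 mm ahead, 12 mm thick, floors 78 mm above the bench, about 35 mm wide inside, flaring upward to 55 mm; prongs end about 17 mm above this point. Left or right of the hood.
- hood: Grey steel extraction hood, fixed. Origin on the bench under the middle of the upright flap; x points into the hood, away from the robot, z up. 280 mm wide, 220 mm deep. Front closed up to 111 mm; above it the vent opening, 232 mm wide between two jambs 255 mm tall, open at the top. The flap's hinge line runs along y, 115 mm above the origin.
- eye (a point): Centre of the flap's steel ring eye, 30 mm inside, bar 5 mm thick; axes as the flap's. It stands out towards the robot near the top of the flap, 115 mm above and 26 mm before the hinge line in the flap's axes (angle 0: x = -26, z = 230 mm in the hood's frame). Its robot side droops 0.35 rad in the flap's axes, so it lies level with the flap 0.35 rad open; a rod passes down through it.
- flap (a joint): Opening angle of the flap (plate 206 x 140 x 5 mm, hinged at its bottom edge): 0 upright, 0.5 to 0.8 at the start, top leaning into the hood. The stiff hinge stays where left, swings with 1 to 3 N at the eye. A sprung ball catch resists up to 10 N over 0.1 rad, then snaps the flap on to its rigid stop and holds it. Catch and stop are adjustable: shut is anywhere from 0 to 0.11 rad, to be felt.
- stator: A fixed grey motor stator housing, 175 mm wide at the foot, 170 mm tall, on the other side of the hood from the rest; origin under its centre. In the way only.
- bearing: A plain steel bearing ring, 62 mm wide, 18 mm tall; origin under its centre. To be left alone.
- spacer: A steel spacer tube, 48 mm wide, 30 mm tall; origin under its centre. To be left alone.
- dish: A shallow steel dish, 90 mm wide, 25 mm tall; origin under its centre. To be left alone.
- driver: A screwdriver lying on the bench. To be left alone.
- spanner: A spanner lying on the bench. To be left alone.
- can: A grey can, 54 mm wide, 85 mm tall; origin under its centre. To be left alone.
- bin: An open black bin, 120 x 100 mm, 50 mm tall; origin under its centre. To be left alone.

How it is judged:
By the outcome, as a careful person would: the job done as asked, in the order asked, and still so for the second after the job is handed in, with the robot touching nothing.
It also fails if it takes over 72 s, if anything falls off the work surface, if the arm or the gripper's body presses on something with over 40 N, if the wrist force passes 120 N, or if a joint passes its speed limit or range.

## Working session

There is one attempt and no reset: what is moved stays moved. The work goes in short steps, Python scripts to look and compute and a tool call to move; the robot and the scene stay as the last step left them, time stands still between calls to the robot, and variables do not carry over. Pictures are saved under pics/ and viewed, about 8 in all and at most 12, crops included, and the job is handed in when it is done.

Besides the shell and the picture viewer there is one more tool, called as name(argument=value, ...) on one line, values as JSON. step_arm: Moves the arm, as the interface text tells. Its arguments: {"type":"object","properties":{"plan":{"type":"array","items":{"type":"number"}},"squeeze":{"type":"number"}},"required":["plan"]}

```bash
mkdir -p pics
cat > h.py <<'E'
import numpy as np, cv2, sys
from rig import ctrl
def cam(n):
    s=ctrl.sense(); d=ctrl.get_image(n)
    f=d["img"].shape[0]/2/np.tan(np.radians(d["vfov"])/2)
    if "hand_eye" in d:
        T=np.eye(4);T[:3,:3]=s["ee_rot"];T[:3,3]=s["tcp_pos"];T=T@np.array(d["hand_eye"])
        R,p=T[:3,:3],T[:3,3]
    else:
        p=np.array(d["position"]);R=np.array(d["attitude"])
    return dict(img=d["img"],f=f,cx=d["cx"],cy=d["cy"],R=R,p=p,d={k:v for k,v in d.items() if k!="img"})
def ray(c,px):
    v=np.array([(px[0]-c["cx"])/c["f"],-(px[1]-c["cy"])/c["f"],-1.]);v=c["R"]@v
    return c["p"],v/np.linalg.norm(v)
def atz(c,px,z):
    p,v=ray(c,px);return p+v*(z-p[2])/v[2]
def proj(c,X):
    v=c["R"].T@(np.array(X)-c["p"]);return np.array([c["cx"]+c["f"]*v[0]/-v[2],c["cy"]-c["f"]*v[1]/-v[2]])
def tri(rs):
    A=0;b=0
    for p,v in rs:
        M=np.eye(3)-np.outer(v,v);A=A+M;b=b+M@p
    return np.linalg.solve(A,b)
def save(c,n): cv2.imwrite("pics/"+n,c["img"][:,:,::-1])
E
python3 - <<'E'
from h import *
np.set_printoptions(precision=4,suppress=True)
s=ctrl.sense();print(s)
for n in("scene","top","wrist"):
    c=cam(n);save(c,n+"0.png");print(n,c["d"])
    for t in["pole_grip","hook_tip","rest_mid","hood","eye","stator","can","bin","dish"]:
        r=ctrl.place_of(n,t)[:2]
        print(t,[(np.round(x["pixel"],1),round(x["score"],2)) for x in r])
a=cv2.imread("pics/scene0.png");b=cv2.imread("pics/top0.png")
cv2.imwrite("pics/both.png",cv2.resize(np.vstack([a,b]),(400,600)) if 0 else np.vstack([a,b])[:, :])
E
```

```text
{'time': 0.0, 'q': array([-1.301 ,  0.4238,  1.6307,  0.    ,  1.0886, -0.019 ]), 'qd': array([-0.0001,  0.0006,  0.0016, -0.0008,  0.0007,  0.0009]), 'effort': array([  0.0002, -55.7387, -28.1741,  -0.    ,   0.0074,  -0.    ]), 'tcp_pos': array([ 0.1779, -0.5986,  0.2526]), 'ee_rot': array([[-0.0004,  0.2848, -0.9586],
       [ 0.0015, -0.9586, -0.2848],
       [-1.    , -0.0015, -0.    ]]), 'wrist_force': array([-0.1429,  0.6225,  0.3839]), 'torque': array([0.0056, 0.0179, 0.0223]), 'finger_gap': 1.0017125656196904}
scene {'vfov': 48.85407723836609, 'cx': 256.65395335670115, 'cy': 190.84130941497367, 'position': array([1.1038, 0.5925, 1.1872]), 'attitude': array([[-0.7455, -0.5292,  0.4053],
       [ 0.6665, -0.5883,  0.4579],
       [-0.0039,  0.6114,  0.7913]])}
pole_grip [(array([352.6, 244.8]), 0.93)]
hook_tip [(array([312.9, 286.8]), 0.79)]
rest_mid [(array([354.1, 243.6]), 0.97), (array([234.5, 205.1]), 0.69)]
hood [(array([250.9, 239.1]), 0.85), (array([238.3, 205.7]), 0.74)]
eye [(array([238.3, 204.3]), 0.84)]
stator [(array([222.9, 159.7]), 0.63)]
can [(array([244.4, 193.
[... 436 characters left out ...]
62.1]), 0.74)]
rest_mid [(array([166.5, 211.6]), 0.64), (array([245.7, 184. ]), 0.2)]
hood [(array([251.9, 158.1]), 0.9)]
eye [(array([247.7, 136.5]), 0.94)]
stator [(array([348.5, 201.8]), 0.71), (array([168.5, 211.4]), 0.27)]
can [(array([299. , 191.4]), 0.68)]
bin [(array([397.4, 179.5]), 0.92)]
dish [(array([217.3, 188.3]), 0.65)]
wrist {'vfov': 58.15190702710871, 'cx': 251.40055696958945, 'cy': 189.82965832504328, 'hand_eye': array([[-0.0008,  0.2746, -0.9615, -0.1213],
       [ 1.    ,  0.0018, -0.0003,  0.0007],
       [ 0.0017, -0.9615, -0.2746, -0.0692],
       [ 0.    ,  0.    ,  0.    ,  1.    ]])}
pole_grip []
hook_tip []
rest_mid []
hood []
eye []
stator []
can []
bin []
dish []
```

View pics/scene0.png

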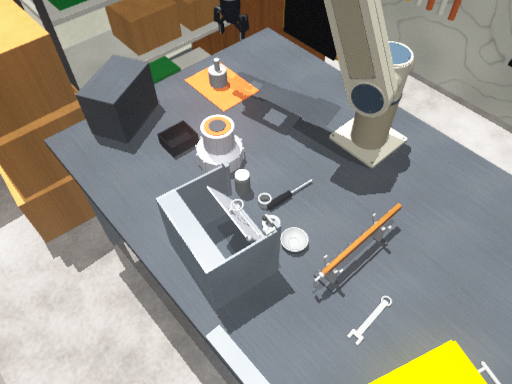

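View pics/top0.png

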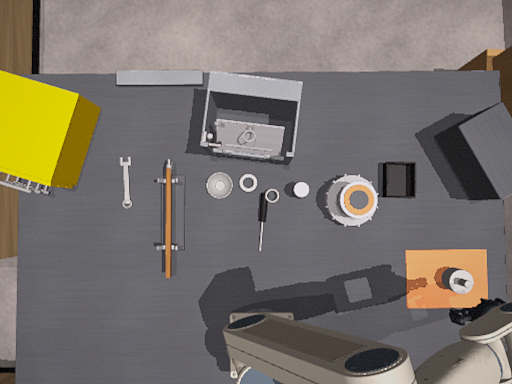

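The scene view shows the rest with the orange pole right of centre (grip ~353,245; hook end ~318,280), and the hood at ~(235,235) with its flap leaning in. The top view shows the pole at column 168, rows 160–276, hook toward +x. The hood is around (250,115) with the ring at (248,136).

Run:
```python
from h import *
np.set_printoptions(precision=4,suppress=True)
S=cam("scene");T=cam("top")
P={}
for t in["pole_grip","hook_tip","rest_mid","hood","eye"]:
    a=ctrl.place_of("scene",t)[0]["pixel"];b=ctrl.place_of("top",t)[0]["pixel"]
    X=tri([ray(S,a),ray(T,b)]);P[t]=X
    print(t,X,"res",proj(S,X)-a,proj(T,X)-b)
for t,z in[("can",0),("bin",0),("dish",0),("stator",0)]:
    print(t,atz(T,ctrl.place_of("top",t)[0]["pixel"],z))
# handle rear end (row 276), front fork etc
print("pole rear top",atz(T,(168.5,277),.102),"front rod",atz(T,(169,160),.094))
# jamb tops at z=.255
for p in[(202,147),(294,161),(211,73),(302,82)]: print(p,atz(T,p,.255))
c=T["img"][60:180,180:320,::-1];d=S["img"][150:320,140:300,::-1]
c=cv2.resize(c,None,fx=3,fy=3,interpolation=cv2.INTER_CUBIC);d=cv2.resize(d,None,fx=2.2,fy=2.2,interpolation=cv2.INTER_CUBIC)
h=max(c.shape[0],d.shape[0]);w=np.zeros((h,c.shape[1]+d.shape[1],3),np.uint8);w[:c.shape[0],:c.shape[1]]=c;w[:d.shape[0],c.shape[1]:]=d
cv2.imwrite("pics/crop.png",w);print(w.shape)
```

```text
pole_grip [0.4563 0.308  0.0858] res [1.4013 0.0741] [ 0.9924 -0.7763]
hook_tip [0.63   0.3012 0.0343] res [1.8016 0.1339] [ 1.1653 -0.9983]
rest_mid [0.4587 0.3063 0.0915] res [1.7857 0.09  ] [ 1.2622 -0.9931]
hood [ 0.6434  0.0304 -0.0054] res [0.2955 0.025 ] [ 0.1946 -0.1966]
eye [0.6811 0.0342 0.2255] res [-1.0073 -0.0995] [-0.6555  0.6775]
can [ 0.5376 -0.1428  0.    ]
bin [ 0.5736 -0.4806  0.    ]
dish [0.5383 0.1478 0.    ]
stator [ 0.4949 -0.2923  0.    ]
pole rear top [0.2459 0.2995 0.102 ] front rod [0.6279 0.3006 0.094 ]
(202, 147) [0.6484 0.1712 0.255 ]
(294, 161) [ 0.6048 -0.1     0.255 ]
(211, 73) [0.8698 0.1442 0.255 ]
(302, 82) [ 0.8404 -0.1264  0.255 ]
(374, 772, 3)
```

View pics/crop.png

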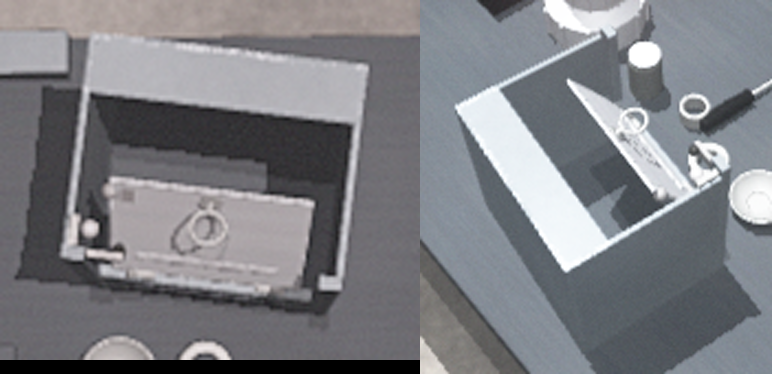

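The crop shows the hood turned about −7°, the flap leaning about 0.5 rad inward, and its ring at crop (208,225), open from above. Next I move to a view above the rest.

```bash
cat > plan.py <<'E'
from h import *
def plan(wps,jaw,step=55,tstep=9.5,rot0=None):
    """wps: list of (x,y,z,yaw of tool y in deg or None). Prints rows, tool down."""
    s=ctrl.sense();p=np.array(s["tcp_pos"]);R=np.array(s["ee_rot"]);out=[]
    for x,y,z,yaw in wps:
        d=np.array([x,y,z])-p;cy=np.degrees(np.arctan2(R[1,1],R[0,1]))
        dy=0 if yaw is None else (yaw-cy+180)%360-180
        n=max(1,int(np.ceil(max(np.linalg.norm(d)*1000/step,abs(dy)/tstep))))
        for _ in range(n):
            t=R.T@d/n*1000;row=[*np.round(t,1),round(-dy/n,1),jaw];out.append([float(v) for v in row])
            p=p+R@np.array(row[:3])/1000
            R=R@cv2.Rodrigues(np.array([np.radians(row[3]),0,0]))[0]
    for i in range(0,len(out),10): print(i,"[",", ".join("%g"%(v+0) for r in out[i:i+10] for v in r),"]")
    print("end",p)
E
python3 - <<'E'
from plan import *
plan([(.42,-.3,.42,0),(.38,.30,.30,90)],0)
E
```

```text
0 [ -20.8, -27.2, -39.6, -9.2, 0, -20.8, -20.5, -43.5, -9.2, 0, -20.8, -13.3, -46.2, -9.2, 0, -20.8, -5.8, -47.7, -9.2, 0, -20.8, 1.9, -48, -9.2, 0, -20.8, 9.6, -47.1, -9.2, 0, -20.8, 17, -45, -9.2, 0, -20.8, 24, -41.7, -9.2, 0, 10, -3.2, -50, -7.5, 0, 10, 3.4, -50, -7.5, 0 ]
10 [ 10, 9.9, -49.1, -7.5, 0, 10, 16.2, -47.4, -7.5, 0, 10, 22.2, -44.9, -7.5, 0, 10, 27.9, -41.6, -7.5, 0, 10, 33.1, -37.6, -7.5, 0, 10, 37.7, -33, -7.5, 0, 10, 41.7, -27.8, -7.5, 0, 10, 45, -22.1, -7.5, 0, 10, 47.5, -16, -7.5, 0, 10, 49.2, -9.7, -7.5, 0 ]
end [0.38000357 0.29991364 0.29972947]
```

step_arm(plan=[-21, -27, -40, -9.2, 0, -21, -20, -43, -9.2, 0, -21, -13, -46, -9.2, 0, -21, -6, -48, -9.2, 0, -21, 2, -48, -9.2, 0, -21, 10, -47, -9.2, 0, -21, 17, -45, -9.2, 0, -21, 24, -42, -9.2, 0, 10, -3, -50, -7.5, 0, 10, 3, -50, -7.5, 0])

```text
time: 3.55
tcp_pos: [0.4126, -0.1882, 0.4077]
ee_rot: [[0.007, 0.952, 0.305], [-0.002, 0.305, -0.952], [-1.0, 0.006, 0.004]]
wrist_force: [0.8, -0.1, -0.4]
finger_gap: 1.0
```

step_arm(plan=[10, 10, -49, -7.5, 0, 10, 16, -47, -7.5, 0, 10, 22, -45, -7.5, 0, 10, 28, -42, -7.5, 0, 10, 33, -38, -7.5, 0, 10, 38, -33, -7.5, 0, 10, 42, -28, -7.5, 0, 10, 45, -22, -7.5, 0, 10, 47, -16, -7.5, 0, 10, 49, -10, -7.5, 0])

```text
time: 4.8
tcp_pos: [0.3432, 0.3245, 0.3064]
ee_rot: [[0.017, -0.092, 0.996], [0.0, 0.996, 0.092], [-1.0, -0.001, 0.017]]
wrist_force: [0.1, -0.1, -0.5]
finger_gap: 0.998
```

Run:
```python
from plan import *
np.set_printoptions(precision=4,suppress=True)
s=ctrl.sense();print(s["time"],s["tcp_pos"],s["ee_rot"],s["wrist_force"],s["q"])
c=cam("wrist");save(c,"w1.png")
for t,z in[("pole_grip",.09),("hook_tip",.044),("rest_mid",.09)]:
    for r in ctrl.place_of("wrist",t)[:2]: print(t,r["pixel"],r["score"],atz(c,r["pixel"],z))
```

```text
4.8 [0.3432 0.3245 0.3064] [[ 0.0173 -0.092   0.9956]
 [ 0.0005  0.9958  0.092 ]
 [-0.9999 -0.0011  0.0173]] [ 0.1399 -0.1035 -0.4807] [ 0.7389  0.1235  1.9102 -0.0127  1.0948 -0.9182]
pole_grip [221.4, 261.0] 0.86 [0.4571 0.3007 0.09  ]
rest_mid [221.1, 260.9] 0.87 [0.4571 0.3004 0.09  ]
```

View pics/w1.png

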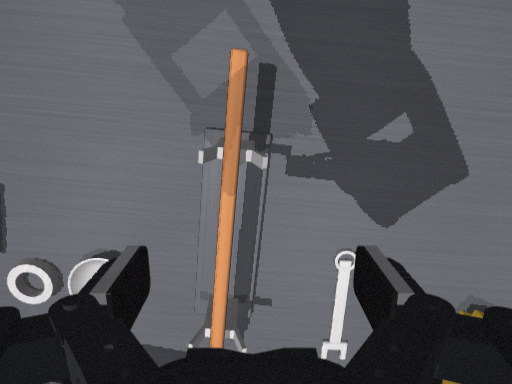

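The view looks back toward the robot: the pole's rear end is at (239,52) and its grip at (221,261), and the spanner and dish are clear. Grip height and position agree with the first measurement (0.457, 0.300).

Run:
```python
from plan import *
np.set_printoptions(precision=4,suppress=True)
c=cam("wrist");im=cv2.cvtColor(c["img"],cv2.COLOR_RGB2HSV)
m=cv2.inRange(im,(3,120,60),(20,255,255));m[345:]=0
n,l,st,_=cv2.connectedComponentsWithStats(m);k=1+np.argmax(st[1:,4])
P=[]
for r in range(58,330,4):
    x=np.where(l[r]==k)[0]
    if len(x)>4:P.append(atz(c,(x.mean(),r),.1)[:2])
P=np.array(P);f=np.polyfit(P[:,0],P[:,1],1);print(P[0],P[-1],"yaw",np.degrees(np.arctan(f[0])),"y@.457",np.polyval(f,.457))
yaw=np.degrees(np.arctan(f[0]));Y=np.polyval(f,.457)
s=ctrl.sense();print(s["tcp_pos"],s["ee_rot"])
plan([(.457,Y,.2,90+yaw)],0,step=30)
```

```text
[0.2496 0.3032] [0.5323 0.3021] yaw -0.18638297622270236 y@.457 0.30231491040367003
[0.3435 0.3224 0.3063] [[ 0.0162 -0.0871  0.9961]
 [-0.0007  0.9962  0.0871]
 [-0.9999 -0.0021  0.016 ]]
0 [ 18, -4.9, 18.3, 0.9, 0, 18, -4.7, 18.3, 0.9, 0, 18, -4.4, 18.4, 0.9, 0, 18, -4.1, 18.5, 0.9, 0, 18, -3.8, 18.5, 0.9, 0, 18, -3.5, 18.6, 0.9, 0 ]
end [0.4569 0.3023 0.2001]
```

step_arm(plan=[18, -5, 18, 0.9, 0, 18, -5, 18, 0.9, 0, 18, -4, 18, 0.9, 0, 18, -4, 18.5, 0.9, 0, 18, -4, 18.5, 0.9, 0, 18, -3.5, 18.5, 0.9, 0, 0, 0, 0, 0, 0])

```text
time: 5.92
tcp_pos: [0.4628, 0.2912, 0.202]
ee_rot: [[0.022, 0.029, 0.999], [0.002, 1.0, -0.029], [-1.0, 0.002, 0.022]]
wrist_force: [-0.2, -0.7, -0.1]
finger_gap: 1.001
```

Run:
```python
from plan import *
np.set_printoptions(precision=4,suppress=True)
s=ctrl.sense();print(s["tcp_pos"],s["ee_rot"],s["wrist_force"])
plan([(.457,.3023,.095,89.8)],0,step=18)
```

```text
[0.4628 0.2912 0.202 ] [[ 0.0218  0.0287  0.9994]
 [ 0.0019  0.9996 -0.0287]
 [-0.9998  0.0025  0.0217]] [-0.2071 -0.7494 -0.1239]
0 [ 17.8, 1.8, -1.4, -0.2, 0, 17.8, 1.8, -1.4, -0.2, 0, 17.8, 1.8, -1.4, -0.2, 0, 17.8, 1.8, -1.4, -0.2, 0, 17.8, 1.8, -1.4, -0.2, 0, 17.8, 1.8, -1.4, -0.2, 0 ]
end [0.4569 0.3024 0.0951]
```

step_arm(plan=[18, 2, -1.4, -0.2, 0, 18, 2, -1.4, -0.2, 0, 18, 2, -1.4, -0.2, 0, 18, 2, -1.4, -0.2, 0, 18, 2, -1.4, -0.2, 0, 14, 1, 0, -0.2, 0, 0, 0, 0, 0, 0])

```text
time: 6.8
tcp_pos: [0.455, 0.3016, 0.0955]
ee_rot: [[0.023, 0.008, 1.0], [0.003, 1.0, -0.008], [-1.0, 0.003, 0.023]]
wrist_force: [0.5, 0.5, 0.9]
finger_gap: 0.997
```

Run:
```python
from plan import *
np.set_printoptions(precision=4,suppress=True)
s=ctrl.sense();print(s["tcp_pos"],s["ee_rot"],s["wrist_force"])
plan([(.457,.3023,.095,89.8)],0,step=18)
c=cam("wrist");save(c,"w2.png")
for t in["pole_grip"]:
    for r in ctrl.place_of("wrist",t)[:2]: print(t,r["pixel"],r["score"],atz(c,r["pixel"],.09))
```

```text
[0.455  0.3016 0.0955] [[ 0.0234  0.0081  0.9997]
 [ 0.0033  1.     -0.0081]
 [-0.9997  0.0034  0.0234]] [0.4921 0.5213 0.945 ]
0 [ 0.5, 0.8, 2, -0.3, 0 ]
end [0.457  0.3023 0.095 ]
pole_grip [258.2, 276.8] 0.73 [0.4587 0.3033 0.09  ]
```

step_arm(plan=[2, 1, 2, -0.3, 0, 0, 0, 0, 0, 1, 0, 0, 0, 0, 1, 0, 0, 0, 0, 1, 0, 0, 0, 0, 1, 0, 0, 0, 0, 1, 0, 0, 0, 0, 1, 0, 0, 0, 0, 1], squeeze=110)

```text
time: 7.9
tcp_pos: [0.4592, 0.3036, 0.0968]
ee_rot: [[0.028, 0.003, 1.0], [0.006, 1.0, -0.003], [-1.0, 0.007, 0.028]]
wrist_force: [0.3, 0.7, 1.3]
finger_gap: 0.167
```

step_arm(plan=[-10, 0, 0, 0, 1, -20, 0, 0, 0, 1, -30, 0, 0, 0, 1, -30, 0, 0, 0, 1, -30, 0, 0, 0, 1, -30, 0, 0, 0, 1, -30, 0, 0, 0, 1, -30, 0, 0, 0, 1, 0, 0, 0, 0, 1])

```text
time: 9.02
tcp_pos: [0.4515, 0.3012, 0.316]
ee_rot: [[0.027, 0.003, 1.0], [0.005, 1.0, -0.003], [-1.0, 0.006, 0.027]]
wrist_force: [1.0, 0.7, -1.5]
finger_gap: 0.169
```

Run:
```python
from plan import *
np.set_printoptions(precision=4,suppress=True)
s=ctrl.sense();print(s["tcp_pos"],s["ee_rot"],s["wrist_force"],s["torque"])
S=cam("scene");T=cam("top");
a=ctrl.place_of("scene","hook_tip")[0];b=ctrl.place_of("top","hook_tip")[0]
X=tri([ray(S,a["pixel"]),ray(T,b["pixel"])]);print(a,b,X,proj(S,X)-a["pixel"])
R=s["ee_rot"];print("hook rel tool",R.T@(X-s["tcp_pos"]))
for n,C in(("scene",S),("top",T)):
    for t in("eye","hood"):
        print(n,t,[(np.round(r["pixel"],1),round(r["score"],2)) for r in ctrl.place_of(n,t)[:2]])
```

```text
[0.4515 0.3012 0.316 ] [[ 0.0267  0.0031  0.9996]
 [ 0.0054  1.     -0.0032]
 [-0.9996  0.0055  0.0267]] [ 0.9744  0.6886 -1.4833] [0.0178 0.0331 0.0099]
{'pixel': [323.9, 247.7], 'score': 0.55} {'pixel': [156.5, 158.5], 'score': 0.71} [0.6177 0.3034 0.2528] [1.3339 0.0839]
hook rel tool [0.0676 0.0024 0.1644]
scene eye [(array([241.6, 205. ]), 0.86)]
scene hood [(array([247.1, 240.2]), 0.75), (array([243.4, 191.5]), 0.42)]
top eye [(array([250.1, 133.8]), 0.95), (array([264.1, 223. ]), 0.45)]
top hood [(array([251.9, 158. ]), 0.79), (array([247.4, 137.1]), 0.42)]
```

Run:
```python
from plan import *
plan([(.4515,.3012,.36,None),(.508,.055,.355,83)],1,step=32)
```

```text
0 [ -23.9, 0.5, 1.1, 0, 1, -23.9, 0.5, 1.1, 0, 1, 0.7, -30.8, 7.1, 0.9, 1, 0.7, -30.6, 7.6, 0.9, 1, 0.7, -30.5, 8.1, 0.9, 1, 0.7, -30.4, 8.6, 0.9, 1, 0.7, -30.3, 9.1, 0.9, 1, 0.7, -30.1, 9.5, 0.9, 1, 0.7, -30, 10, 0.9, 1, 0.7, -29.8, 10.5, 0.9, 1 ]
end [0.50792215 0.05495188 0.35522785]
```

step_arm(plan=[-24, 0.5, 1, 0, 1, -24, 0.5, 1, 0, 1, 1, -31, 7, 0.9, 1, 1, -31, 8, 0.9, 1, 1, -30, 8, 0.9, 1, 1, -30, 9, 0.9, 1, 1, -30, 9, 0.9, 1, 1, -30, 9, 0.9, 1, 0, -26, 10, 0.9, 1, 0, 0, 0, 0, 1])

```text
time: 10.68
tcp_pos: [0.5014, 0.0842, 0.3509]
ee_rot: [[0.013, 0.115, 0.993], [-0.002, 0.993, -0.115], [-1.0, -0.0, 0.013]]
wrist_force: [-0.6, 0.9, -2.1]
finger_gap: 0.162
```

```bash
cat > look.py <<'E'
from plan import *
np.set_printoptions(precision=4,suppress=True)
def look(name):
    s=ctrl.sense();print(s["time"],s["tcp_pos"],s["ee_rot"].tolist(),s["wrist_force"])
    S=cam("scene");T=cam("top")
    for t in("hook_tip","eye"):
        a=ctrl.place_of("scene",t);b=ctrl.place_of("top",t)
        if a and b:
            X=tri([ray(S,a[0]["pixel"]),ray(T,b[0]["pixel"])]);print(t,a[0],b[0],X)
    s6=lambda C,x,y:cv2.resize(C["img"][y:y+66,x:x+66,::-1],None,fx=6,fy=6,interpolation=cv2.INTER_CUBIC)
    cv2.imwrite("pics/"+name,np.hstack([s6(S,205,170),s6(T,216,105)]))
    return s,S,T
E
python3 - <<'E'
from look import *
look("l1.png")
E
```

```text
10.675 [0.5014 0.0842 0.3509] [[0.012505029496364865, 0.11487158701509889, 0.993301637335773], [-0.0019140156885336366, 0.9933802405702152, -0.11485658095470744], [-0.9999199771887944, -0.00046490998461658196, 0.012642115229150205]] [-0.5899  0.8993 -2.0573]
hook_tip {'pixel': [245.5, 193.8], 'score': 0.93} {'pixel': [240.5, 137.3], 'score': 0.58} [0.6711 0.0568 0.2843]
eye {'pixel': [237.8, 205.3], 'score': 0.7} {'pixel': [248.9, 137.0], 'score': 0.76} [0.6821 0.034  0.2182]
```

View pics/l1.png

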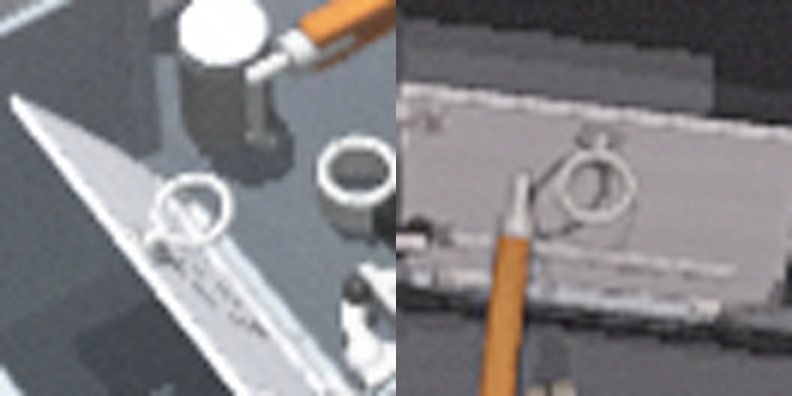

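Ring is at scene (237,205) and top (249.5,135.7). The hook's vertical rod spans scene (247,182.5)–(248,194.3), and in the top view its front end is at (237.2,134.7). The ring is open and reachable from above.

Run:
```python
from look import *
S=cam("scene");T=cam("top");s=ctrl.sense();R=np.array(s["ee_rot"]);p=s["tcp_pos"]
E=tri([ray(S,(236.9,204.9)),ray(T,(249.4,135.6))]);print("eye",E,proj(S,E),proj(T,E))
u=np.array([R[0,2],R[1,2],-.015]);print("u",u)
g=p+np.array([-.0015,-.001,-.0065])
for nm,d in(("tip low",g+u*.169+np.array([0,0,-.054])),("corner front",g+u*.176),("rodmid",g+u*.172)):
    print(nm,d,proj(S,d),proj(T,d))
```

```text
eye [0.6853 0.0328 0.222 ] [236.3068 204.8426] [249.0162 135.9999]
u [ 0.9937 -0.1112 -0.015 ]
tip low [0.6675 0.0664 0.2884] [248.4388 194.2773] [236.8734 138.5631]
corner front [0.6745 0.0656 0.3423] [245.7901 182.8241] [236.1689 133.0947]
rodmid [0.6705 0.0661 0.3423] [247.0734 182.1024] [236.0137 134.5198]
```

step_arm(plan=[0, -11, 4, 0.3, 1, 0, -11, 4, 0.3, 1, 0, -8, 3, 0, 1, 0, 0, 0, 0, 1, 0, 0, 0, 0, 1])

```text
time: 11.7
tcp_pos: [0.5091, 0.0529, 0.3516]
ee_rot: [[0.014, 0.122, 0.992], [-0.002, 0.992, -0.122], [-1.0, 0.0, 0.014]]
wrist_force: [-0.1, -0.3, -1.7]
finger_gap: 0.162
```

Run:
```python
from look import *
s,S,T=look("l2.png")
R=np.array(s["ee_rot"]);p=s["tcp_pos"]
u=np.array([R[0,2],R[1,2],-.01]);g=p+np.array([-.0015,-.001,-.0065])
print("rod",g+u*.172,"tip z",g[2]-.054,"need",np.array([.683,.033])-(g+u*.172)[:2])
```

```text
11.7 [0.5091 0.0529 0.3516] [[0.013505426976624215, 0.1222584790571937, 0.9924064025089724], [-0.0016283045323149269, 0.9924982937360374, -0.12224764028562793], [-0.9999074717525261, 3.506673583844594e-05, 0.013603187266038852]] [-0.1451 -0.3311 -1.7392]
hook_tip {'pixel': [237.2, 189.5], 'score': 0.76} {'pixel': [251.4, 135.7], 'score': 0.63} [0.6758 0.026  0.278 ]
eye {'pixel': [240.7, 205.8], 'score': 0.61} {'pixel': [248.7, 137.9], 'score': 0.74} [0.6778 0.0367 0.2151]
rod [0.6783 0.0308 0.3434] tip z 0.2911312537277522 need [0.0047 0.0022]
```

View pics/l2.png

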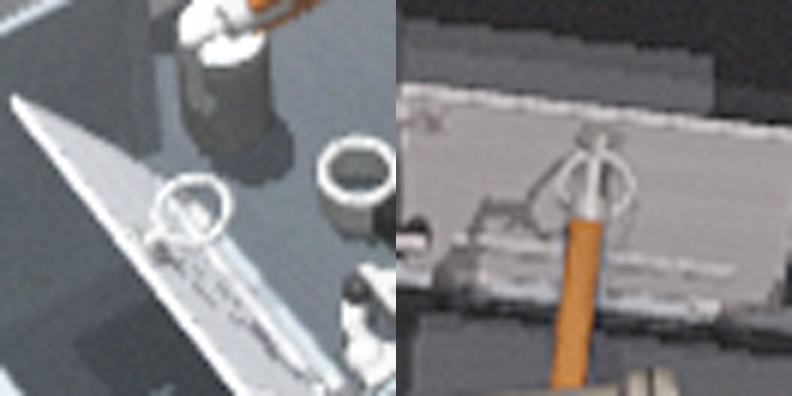

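Run:
```python
from look import *
T=cam("top");S=cam("scene")
for X in[(.6823,.0303,.345),(.6783,.0308,.345),(.6783,.0308,.222),(.6776,.031,.291)]: print(X,proj(T,X),proj(S,X))
```

```text
(0.6823, 0.0303, 0.345) [248.8983 130.0297] [234.5589 175.8286]
(0.6783, 0.0308, 0.345) [248.726  131.4698] [235.8656 175.1447]
(0.6783, 0.0308, 0.222) [249.7051 138.2831] [237.7307 203.0658]
(0.6776, 0.031, 0.291) [249.1104 134.8597] [236.9702 187.8971]
```

Rod prediction and picture agree to under 1 px. The rod needs about +5 mm along the pole and +2 mm sideways, then goes down.

step_arm(plan=[0, 2, 5, 0, 1, 12, 0, 0, 0, 1, 14, 0, 0, 0, 1, 14, 0, 0, 0, 1, 10, 0, 0, 0, 1, 0, 0, 0, 0, 1])

```text
time: 12.85
tcp_pos: [0.5145, 0.0548, 0.2968]
ee_rot: [[0.011, 0.121, 0.993], [-0.002, 0.993, -0.121], [-1.0, -0.001, 0.011]]
wrist_force: [-0.1, 0.2, -1.5]
finger_gap: 0.166
```

Run:
```python
from look import *
s,S,T=look("l3.png")
R=np.array(s["ee_rot"]);p=s["tcp_pos"]
u=np.array([R[0,2],R[1,2],-.01]);g=p+np.array([-.0015,-.001,-.0065])
print("rod",g+u*.172,"tip z",g[2]-.054)
```

```text
12.85 [0.5145 0.0548 0.2968] [[0.010897220292553132, 0.12101405988016148, 0.9925909771407435], [-0.0019737804483250456, 0.9926505865344278, -0.1209996580309134], [-0.9999386755099721, -0.0006405967349777913, 0.011055987300361638]] [-0.149   0.232  -1.5196]
hook_tip {'pixel': [238.5, 199.5], 'score': 0.88} {'pixel': [251.3, 136.2], 'score': 0.57} [0.6788 0.0288 0.2382]
eye {'pixel': [238.4, 207.5], 'score': 0.94} {'pixel': [248.7, 134.0], 'score': 0.79} [0.6884 0.0375 0.2178]
rod [0.6838 0.0329 0.2886] tip z 0.23628093877710804
```

View pics/l3.png

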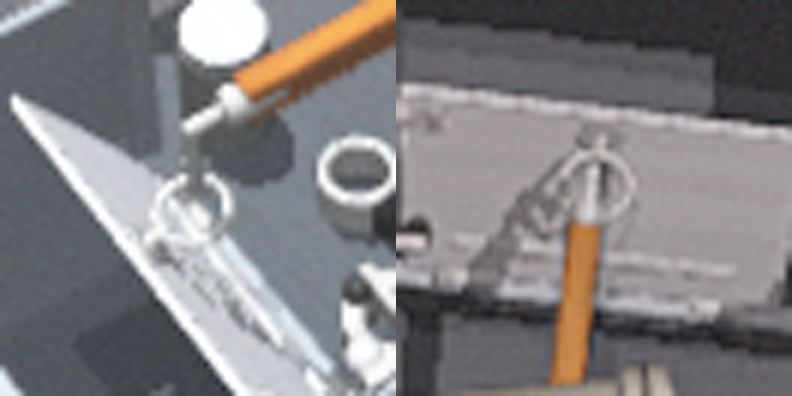

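The hook tip is just over the ring's opening in both views (scene crop ~(193,195), ring centre (192,210)). I'm lowering it.

step_arm(plan=[8, 0, 0, 0, 1, 8, 0, 0, 0, 1, 6, 0, 0, 0, 1, 0, 0, 0, 0, 1])

```text
time: 13.65
tcp_pos: [0.5158, 0.0548, 0.2753]
ee_rot: [[0.015, 0.121, 0.993], [-0.002, 0.993, -0.121], [-1.0, 0.0, 0.015]]
wrist_force: [-0.4, -0.6, -1.6]
finger_gap: 0.167
```

step_arm(plan=[5, 0, 0, 0, 1, 5, 0, 0, 0, 1, 0, 0, 0, 0, 1])

```text
time: 14.02
tcp_pos: [0.5161, 0.0548, 0.2646]
ee_rot: [[0.015, 0.121, 0.993], [-0.002, 0.993, -0.121], [-1.0, 0.0, 0.015]]
wrist_force: [-0.9, -0.1, -1.7]
finger_gap: 0.166
```

Run:
```python
from look import *
s,S,T=look("l4.png")
R=np.array(s["ee_rot"]);p=s["tcp_pos"]
u=np.array([R[0,2],R[1,2],-.01]);g=p+np.array([-.0015,-.001,-.0065])
print("rod",g+u*.172,"tip z",g[2]-.054)
```

```text
14.025 [0.5161 0.0548 0.2646] [[0.01484933031076802, 0.12106149596949828, 0.9925339347261376], [-0.0016007181617376197, 0.99264498719968, -0.12105109288525231], [-0.9998884613249063, 0.00020876056727554078, 0.014933898631541613]] [-0.8908 -0.0689 -1.6955]
eye {'pixel': [240.4, 206.4], 'score': 0.8} {'pixel': [249.7, 137.2], 'score': 0.88} [0.6793 0.0348 0.2119]
rod [0.6853 0.033  0.2564] tip z 0.20410343857599827
```

View pics/l4.png

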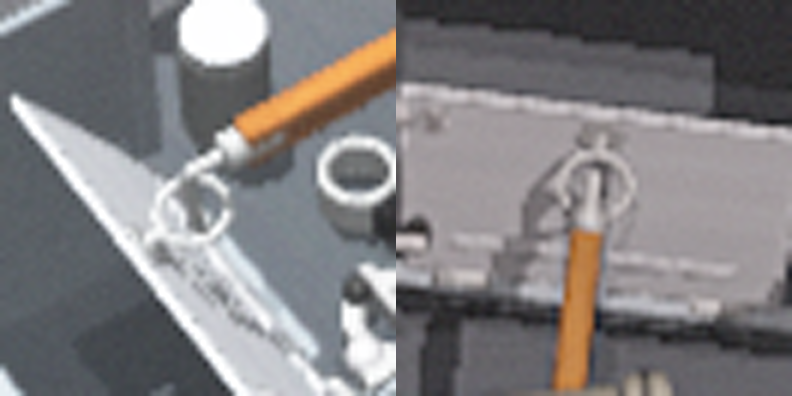

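The hook rod passes down through the ring (scene crop ~(195,200), top crop ~(593,185)). I'm pulling gently toward the robot, along tool −z.

step_arm(plan=[0, 0, -4, 0, 1, 0, 0, -4, 0, 1, 0, 0, -4, 0, 1, 0, 0, -4, 0, 1])

```text
time: 14.82
tcp_pos: [0.5007, 0.0568, 0.2657]
ee_rot: [[0.019, 0.121, 0.992], [-0.002, 0.993, -0.121], [-1.0, 0.001, 0.019]]
wrist_force: [1.6, -1.0, -0.8]
finger_gap: 0.167
```

step_arm(plan=[0, 0, -4, 0, 1, 0, 0, -4, 0, 1, 0, 0, -4, 0, 1, 0, 0, -4, 0, 1])

```text
time: 15.32
tcp_pos: [0.4849, 0.0589, 0.2662]
ee_rot: [[0.023, 0.121, 0.992], [-0.002, 0.993, -0.121], [-1.0, 0.001, 0.023]]
wrist_force: [2.4, 0.3, -1.2]
finger_gap: 0.167
```

step_arm(plan=[0.3, 0, -4, 0, 1, 0.3, 0, -4, 0, 1, 0.3, 0, -4, 0, 1, 0.3, 0, -4, 0, 1])

```text
time: 15.82
tcp_pos: [0.4686, 0.061, 0.2649]
ee_rot: [[0.025, 0.121, 0.992], [-0.001, 0.993, -0.121], [-1.0, 0.002, 0.025]]
wrist_force: [8.0, -1.1, -2.1]
finger_gap: 0.168
```

step_arm(plan=[0.3, 0, -3, 0, 1, 0.3, 0, -3, 0, 1])

```text
time: 16.08
tcp_pos: [0.4647, 0.0616, 0.2647]
ee_rot: [[0.03, 0.121, 0.992], [-0.002, 0.993, -0.121], [-1.0, 0.002, 0.03]]
wrist_force: [7.4, -1.4, -4.0]
finger_gap: 0.166
```

step_arm(plan=[0.3, 0, -3, 0, 1, 0.3, 0, -3, 0, 1])

```text
time: 16.32
tcp_pos: [0.4587, 0.0622, 0.2634]
ee_rot: [[0.031, 0.121, 0.992], [-0.002, 0.993, -0.121], [-1.0, 0.002, 0.031]]
wrist_force: [3.3, -0.5, -3.0]
finger_gap: 0.166
```

step_arm(plan=[0.2, 0, -2, 0, 1, 0.2, 0, -2, 0, 1])

```text
time: 16.58
tcp_pos: [0.4527, 0.0627, 0.262]
ee_rot: [[0.027, 0.121, 0.992], [-0.002, 0.993, -0.121], [-1.0, 0.001, 0.027]]
wrist_force: [-0.1, 0.4, -2.1]
finger_gap: 0.165
```

step_arm(plan=[0.2, 0, -2, 0, 1, 0.2, 0, -2, 0, 1])

```text
time: 16.82
tcp_pos: [0.4517, 0.0631, 0.2624]
ee_rot: [[0.034, 0.121, 0.992], [-0.002, 0.993, -0.121], [-0.999, 0.002, 0.034]]
wrist_force: [11.6, -2.2, -7.7]
finger_gap: 0.166
```

step_arm(plan=[0.4, 0, -2, 0, 1])

```text
time: 16.95
tcp_pos: [0.4516, 0.0632, 0.2623]
ee_rot: [[0.039, 0.121, 0.992], [-0.002, 0.993, -0.121], [-0.999, 0.002, 0.039]]
wrist_force: [11.3, -3.2, -8.8]
finger_gap: 0.164
```

step_arm(plan=[0.4, 0, -2, 0, 1])

```text
time: 17.08
tcp_pos: [0.4515, 0.0632, 0.2621]
ee_rot: [[0.043, 0.122, 0.992], [-0.003, 0.993, -0.122], [-0.999, 0.002, 0.043]]
wrist_force: [12.4, -1.3, -8.8]
finger_gap: 0.167
```

step_arm(plan=[1, 0, -2.4, 0, 1])

```text
time: 17.2
tcp_pos: [0.4513, 0.0634, 0.2614]
ee_rot: [[0.048, 0.122, 0.991], [-0.003, 0.993, -0.122], [-0.999, 0.003, 0.048]]
wrist_force: [12.3, -2.1, -8.4]
finger_gap: 0.171
```

step_arm(plan=[1, 0, -2.4, 0, 1])

```text
time: 17.32
tcp_pos: [0.4511, 0.0635, 0.2606]
ee_rot: [[0.052, 0.122, 0.991], [-0.003, 0.993, -0.122], [-0.999, 0.003, 0.052]]
wrist_force: [13.7, -2.0, -9.0]
finger_gap: 0.168
```

step_arm(plan=[1.2, 0, -2.5, 0, 1, 1.2, 0, -2.5, 0, 1, 1.2, 0, -2.5, 0, 1])

```text
time: 17.7
tcp_pos: [0.4507, 0.0638, 0.258]
ee_rot: [[0.068, 0.123, 0.99], [-0.004, 0.992, -0.123], [-0.998, 0.004, 0.067]]
wrist_force: [13.3, -2.6, -8.9]
finger_gap: 0.166
```

step_arm(plan=[1.2, 0, -2.5, 0, 1, 1.2, 0, -2.5, 0, 1, 1.2, 0, -2.5, 0, 1])

```text
time: 18.08
tcp_pos: [0.4503, 0.064, 0.2555]
ee_rot: [[0.083, 0.124, 0.989], [-0.005, 0.992, -0.124], [-0.997, 0.006, 0.082]]
wrist_force: [13.8, -2.7, -7.1]
finger_gap: 0.167
```

step_arm(plan=[1.2, 0, -2.5, 0, 1, 1.2, 0, -2.5, 0, 1, 1.2, 0, -2.5, 0, 1])

```text
time: 18.45
tcp_pos: [0.4499, 0.0643, 0.253]
ee_rot: [[0.097, 0.125, 0.987], [-0.005, 0.992, -0.125], [-0.995, 0.007, 0.097]]
wrist_force: [12.0, -3.1, -7.1]
finger_gap: 0.167
```

The pull held at about 14 N along x with the flap on its stop, a bit under 15 N. I'm making one more second slightly firmer so the hold is clearly around 15 N.

step_arm(plan=[1.2, 0, -2.8, 0, 1, 1.2, 0, -2.8, 0, 1])

```text
time: 18.7
tcp_pos: [0.4496, 0.0645, 0.2514]
ee_rot: [[0.108, 0.126, 0.986], [-0.006, 0.992, -0.126], [-0.994, 0.008, 0.108]]
wrist_force: [13.0, -3.6, -8.6]
finger_gap: 0.164
```

step_arm(plan=[1.1, 0, -2.9, 0, 1, 1.1, 0, -2.9, 0, 1, 1.1, 0, -2.9, 0, 1])

```text
time: 19.08
tcp_pos: [0.4493, 0.0649, 0.2493]
ee_rot: [[0.125, 0.127, 0.984], [-0.006, 0.992, -0.128], [-0.992, 0.01, 0.125]]
wrist_force: [15.6, -3.9, -9.6]
finger_gap: 0.169
```

step_arm(plan=[1.1, 0, -2.9, 0, 1, 1.1, 0, -2.9, 0, 1, 1.1, 0, -2.9, 0, 1, 1.1, 0, -2.9, 0, 1, 1.1, 0, -2.9, 0, 1, 1.1, 0, -2.9, 0, 1])

```text
time: 19.82
tcp_pos: [0.4487, 0.0659, 0.2448]
ee_rot: [[0.158, 0.13, 0.979], [-0.007, 0.991, -0.131], [-0.987, 0.014, 0.157]]
wrist_force: [13.4, -2.5, -8.0]
finger_gap: 0.162
```

Run:
```python
from plan import *
p=ctrl.sense()["tcp_pos"]
plan([(p[0]+.010,p[1]-.0012,p[2]-0.001,None)],1,step=3.5)
```

```text
0 [ 0.9, 0, 3.3, 0, 1, 0.9, 0, 3.3, 0, 1, 0.9, 0, 3.3, 0, 1 ]
end [0.45880315 0.0645484  0.24371097]
```

step_arm(plan=[1, 0, 3, 0, 1, 1, 0, 3, 0, 1, 1, 0, 3, 0, 1])

```text
time: 20.2
tcp_pos: [0.4572, 0.0646, 0.2428]
ee_rot: [[0.155, 0.131, 0.979], [-0.007, 0.991, -0.131], [-0.988, 0.013, 0.155]]
wrist_force: [0.0, -0.7, -2.5]
finger_gap: 0.167
```

Run:
```python
from look import *
s,S,T=look("l5.png")
```

```text
20.2 [0.4572 0.0646 0.2428] [[0.15514077494564024, 0.1305333492444743, 0.9792305064101539], [-0.007097645067789004, 0.9913536697976928, -0.13102490150020638], [-0.9878668753348084, 0.013377074181867643, 0.15472585596006544]] [ 0.0126 -0.7132 -2.4748]
eye {'pixel': [253.3, 197.7], 'score': 0.8} {'pixel': [248.0, 153.2], 'score': 0.89} [0.6315 0.0389 0.214 ]
```

View pics/l5.png

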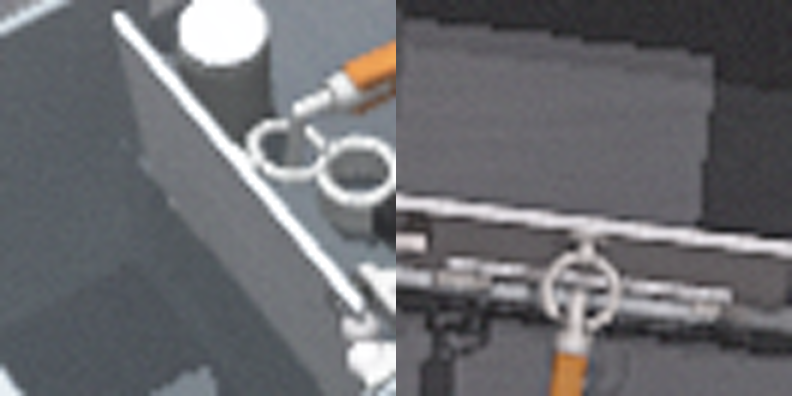

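The flap stands upright and shut, with the hook slack in the middle of the ring (scene crop (290,150), top crop (580,290)). I'm lifting it straight out.

step_arm(plan=[-6, 0, 0.8, 0, 1, -8, 0, 1, 0, 1, -8, 0, 1, 0, 1, -8, 0, 1, 0, 1])

```text
time: 21.0
tcp_pos: [0.4559, 0.0643, 0.2751]
ee_rot: [[0.155, 0.13, 0.979], [-0.007, 0.991, -0.131], [-0.988, 0.013, 0.155]]
wrist_force: [-0.1, 0.1, -1.5]
finger_gap: 0.17
```

step_arm(plan=[-10, 0, 1.5, 0, 1, -12, 0, 2, 0, 1, -16, 0, 2.5, 0, 1, -20, 0, 3, 0, 1, -20, 0, 3, 0, 1, 0, 0, 0, 0, 1])

```text
time: 21.75
tcp_pos: [0.4559, 0.0633, 0.3606]
ee_rot: [[0.159, 0.13, 0.979], [-0.007, 0.991, -0.131], [-0.987, 0.014, 0.158]]
wrist_force: [0.2, 0.3, -2.3]
finger_gap: 0.165
```

Run:
```python
from look import *
s,S,T=look("l6.png")
p=s["tcp_pos"]
a=S["img"][140:290,180:380,::-1]
cv2.imwrite("pics/l6.png",cv2.resize(a,None,fx=3.5,fy=3.5,interpolation=cv2.INTER_CUBIC))
plan([(p[0]-.06,p[1]+.03,.36,None),(.4592,.3036,.36,90)],1,step=35)
```

```text
21.75 [0.4559 0.0633 0.3606] [[0.15868391749969216, 0.13035678243098658, 0.9786861210833592], [-0.006638520982939952, 0.9913642263187725, -0.13096908343017696], [-0.9873071175506182, 0.01428565887952052, 0.1581789353367509]] [ 0.2008  0.2792 -2.3444]
hook_tip {'pixel': [242.5, 192.6], 'score': 0.67} {'pixel': [246.4, 150.2], 'score': 0.63} [0.6472 0.0329 0.2442]
0 [ -5.7, 11.1, -30.6, 0, 1, -5.7, 11.1, -30.6, 0, 1, 1.2, 31, 4.9, -1.1, 1, 1.2, 30.9, 5.5, -1.1, 1, 1.2, 30.8, 6.1, -1.1, 1, 1.2, 30.6, 6.7, -1.1, 1, 1.2, 30.5, 7.3, -1.1, 1, 1.2, 30.4, 7.9, -1.1, 1, 1.2, 30.2, 8.5, -1.1, 1 ]
end [0.4591 0.3037 0.3598]
```

View pics/l6.png

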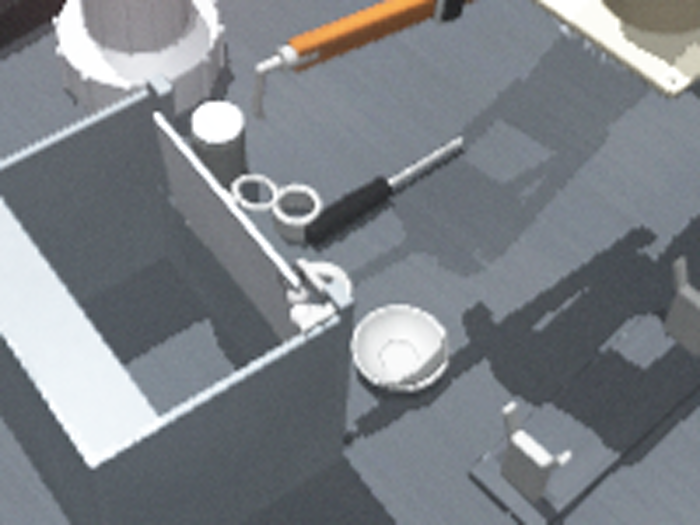

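The pole is free, the flap is shut (upright edge from crop (158,115) to (300,285)), and nothing else has moved. I'm carrying the pole back to the rest.

step_arm(plan=[-6, 11, -31, 0, 1, -6, 11, -31, 0, 1, 1, 31, 5, -1.1, 1, 1, 31, 6, -1.1, 1, 1, 31, 6, -1.1, 1, 1, 31, 7, -1.1, 1, 1, 30, 8, -1.1, 1, 1, 30, 8, -1.1, 1, 1, 30, 8, -1.1, 1, 0, 0, 0, 0, 1])

```text
time: 23.3
tcp_pos: [0.4569, 0.3098, 0.354]
ee_rot: [[0.143, -0.005, 0.99], [-0.012, 1.0, 0.007], [-0.99, -0.013, 0.143]]
wrist_force: [-0.1, 0.3, -0.8]
finger_gap: 0.165
```

```bash
cat > pole.py <<'E'
from look import *
def pole():
    S=cam("scene");T=cam("top");m=[]
    s=ctrl.sense();R=np.array(s["ee_rot"]);print(s["time"],s["tcp_pos"],"yaw",np.degrees(np.arctan2(R[1,1],R[0,1])),"tilt",R[2,2],s["wrist_force"],s["finger_gap"])
    L=[]
    for C,roi in((S,(280,420,120,330)),(T,(120,220,90,310))):
        h=cv2.cvtColor(C["img"],cv2.COLOR_RGB2HSV);k=cv2.inRange(h,(5,150,90),(18,255,255));z=np.zeros_like(k);x0,x1,y0,y1=roi;z[y0:y1,x0:x1]=k[y0:y1,x0:x1]
        n,l,st,_=cv2.connectedComponentsWithStats(z);i=[j for j in range(1,n) if st[j,4]>25]
        ys,xs=np.where(np.isin(l,i));P=np.c_[xs,ys].astype(float);c=P.mean(0);d=np.linalg.svd(P-c,full_matrices=False)[2][0];t=(P-c)@d
        e=[c+d*t.min(),c+d*t.max()];e.sort(key=lambda q:q[1]);L.append(e)
    # scene: small row = rear; top: small row = front
    rear=tri([ray(S,L[0][0]),ray(T,L[1][1])]);front=tri([ray(S,L[0][1]),ray(T,L[1][0])])
    d=front-rear;print("rear",rear,"front",front,"len",np.linalg.norm(d),"pitch",d[2]/np.linalg.norm(d),"yaw deg",np.degrees(np.arctan2(d[1],d[0])))
    print("grip",rear+d*215/360);return S,T
E
python3 - <<'E'
from pole import *
pole()
plan([(.457,.303,.18,89.8)],1,step=35)
E
```

```text
23.4 [0.4563 0.308  0.354 ] yaw 90.21307136072224 tilt 0.14271664997209324 [-0.7402  0.2271 -1.4641] 0.1619541633551156
rear [0.4441 0.3218 0.4829] front [0.5961 0.3102 0.3673] len 0.19132188073526782 pitch -0.604700569010901 yaw deg -4.380639951882157
grip [0.5349 0.3149 0.4139]
0 [ 34.5, -0.5, -4.8, 0.1, 1, 34.5, -0.5, -4.8, 0.1, 1, 34.5, -0.5, -4.8, 0.1, 1, 34.5, -0.5, -4.8, 0.1, 1, 34.5, -0.5, -4.8, 0.1, 1 ]
end [0.4571 0.3031 0.1799]
```

step_arm(plan=[34, -1, -5, 0.1, 1, 35, -1, -5, 0.1, 1, 35, -0.5, -5, 0.1, 1, 35, -0.5, -5, 0, 1, 35, -0.5, -5, 0, 1, 20, 0, -3, 0, 1, 15, 0, -2, 0, 1, 0, 0, 0, 0, 1])

```text
time: 24.4
tcp_pos: [0.4556, 0.2943, 0.1384]
ee_rot: [[0.144, 0.009, 0.99], [-0.015, 1.0, -0.007], [-0.99, -0.014, 0.144]]
wrist_force: [1.3, 0.6, -2.0]
finger_gap: 0.167
```

Run:
```python
from pole import *
S,T=pole()
c=cam("wrist")
a=S["img"][170:310,290:430,::-1];r=lambda q,f:cv2.resize(q,None,fx=f,fy=f,interpolation=cv2.INTER_CUBIC)
a=r(a,2.74)[:384,:384];w=c["img"][:,60:420,::-1]
cv2.imwrite("pics/r1.png",np.hstack([a,w]))
p=ctrl.sense()["tcp_pos"]
plan([(.457,.3025,.112,89.8)],1,step=15)
```

```text
24.5 [0.4565 0.2951 0.1398] yaw 89.49717100024664 tilt 0.14589145485262145 [-0.1636  0.1361 -1.2883] 0.1657946418841601
rear [0.4406 0.3085 0.3162] front [0.5956 0.2937 0.1535] len 0.22527994421137987 pitch -0.7223956887403854 yaw deg -5.419056184845936
grip [0.5332 0.2997 0.219 ]
0 [ 13.9, 3.7, -2, -0.1, 1, 13.9, 3.7, -2, -0.1, 1 ]
end [0.457  0.3025 0.1119]
```

View pics/r1.png

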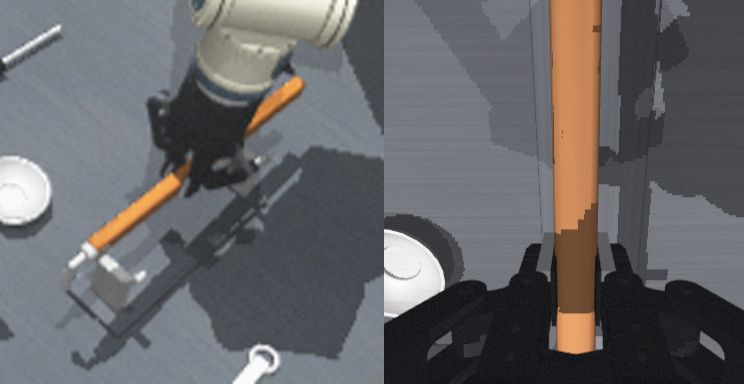

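The pole hangs over the rest, nose slightly up and about 8 mm off sideways (the front fork at left crop (110,280) lies beside the pole's line). I correct that sideways first, then go down until the rear fork is felt.

step_arm(plan=[0, 5, 0, 0, 1, 0, 4, 0, -0.2, 1, 0, 0, 0, 0, 1])

```text
time: 24.92
tcp_pos: [0.458, 0.3061, 0.1422]
ee_rot: [[0.15, 0.005, 0.989], [-0.01, 1.0, -0.003], [-0.989, -0.009, 0.15]]
wrist_force: [-0.4, -0.8, -1.7]
finger_gap: 0.167
```

step_arm(plan=[10, 0, -1, 0, 1, 8, 0, -1, 0, 1, 0, 0, 0, 0, 1])

```text
time: 25.3
tcp_pos: [0.4585, 0.3058, 0.1226]
ee_rot: [[0.15, 0.004, 0.989], [-0.01, 1.0, -0.003], [-0.989, -0.01, 0.15]]
wrist_force: [-0.3, 0.1, -1.1]
finger_gap: 0.164
```

step_arm(plan=[4, 0, -0.5, 0, 1, 4, 0, -0.5, 0, 1])

```text
time: 25.55
tcp_pos: [0.4587, 0.3057, 0.114]
ee_rot: [[0.149, 0.005, 0.989], [-0.01, 1.0, -0.003], [-0.989, -0.01, 0.15]]
wrist_force: [-0.3, 0.4, -1.6]
finger_gap: 0.168
```

step_arm(plan=[2, -0.7, 0, 0, 1, 2, -0.7, 0, 0, 1, 2, -0.7, 0, 0, 1])

```text
time: 25.92
tcp_pos: [0.4598, 0.3041, 0.1084]
ee_rot: [[0.15, 0.006, 0.989], [-0.009, 1.0, -0.005], [-0.989, -0.008, 0.15]]
wrist_force: [-2.5, 1.6, 2.6]
finger_gap: 0.17
```

step_arm(plan=[2, 0, 0, 0, 1, 2, 0, 0, 0, 1, 2, 0, 0, 0, 1])

```text
time: 26.3
tcp_pos: [0.4609, 0.3044, 0.1034]
ee_rot: [[0.15, 0.007, 0.989], [-0.009, 1.0, -0.006], [-0.989, -0.008, 0.15]]
wrist_force: [-1.2, 1.5, 3.5]
finger_gap: 0.168
```

step_arm(plan=[2, 0, 0, 0, 1, 2, 0, 0, 0, 1, 2, 0, 0, 0, 1], squeeze=35)

```text
time: 26.68
tcp_pos: [0.4618, 0.3043, 0.0977]
ee_rot: [[0.15, 0.007, 0.989], [-0.009, 1.0, -0.006], [-0.989, -0.008, 0.15]]
wrist_force: [-1.6, 0.7, 6.5]
finger_gap: 0.167
```

Run:
```python
from pole import *
pole()
```

```text
26.775 [0.4618 0.3043 0.0976] yaw 89.58026971787886 tilt 0.1498439208635234 [-2.1351  0.3777  6.4514] 0.16694921076291783
rear [0.4427 0.314  0.2979] front [0.6013 0.304  0.0961] len 0.25688306100570363 pitch -0.7857930730212976 yaw deg -3.591563944234156
grip [0.5374 0.308  0.1774]
```

step_arm(plan=[0, 0, 0, 0, 0.7, 0, 0, 0, 0, 0.6, 0, 0, 0, 0, 0.4, 0, 0, 0, 0, 0.2, 0, 0, 0, 0, 0, 0, 0, 0, 0, 0, 0, 0, 0, 0, 0])

```text
time: 27.65
tcp_pos: [0.4623, 0.3041, 0.0969]
ee_rot: [[0.151, 0.006, 0.989], [-0.009, 1.0, -0.005], [-0.989, -0.008, 0.151]]
wrist_force: [0.8, -0.4, -0.9]
finger_gap: 0.999
```

step_arm(plan=[-10, 0, 1.5, 0, 0, -20, 0, 3, 0, 0, -40, 0, 6, 0, 0, -50, 0, 0, 0, 0, -50, 0, 0, 0, 0, -50, 0, -20, 0, 0, 0, 0, -40, 0, 0, 0, 0, -30, 0, 0, 0, 0, 0, 0, 0])

```text
time: 28.78
tcp_pos: [0.348, 0.3068, 0.3159]
ee_rot: [[0.155, 0.006, 0.988], [-0.002, 1.0, -0.006], [-0.988, -0.001, 0.155]]
wrist_force: [-0.8, -0.2, 0.6]
finger_gap: 0.999
```

Run:
```python
from pole import *
S,T=pole()
r=lambda q:cv2.resize(q[:,:,::-1],(390,546),interpolation=cv2.INTER_CUBIC)
cv2.imwrite("pics/f.png",np.hstack([r(S["img"][150:340,270:410]) if 0 else cv2.resize(S["img"][160:320,200:420,::-1],(480,350)),cv2.resize(T["img"][70:290,130:320,::-1],(302,350))]))
for t in("pole_grip","hook_tip","rest_mid","eye"):
    a=ctrl.place_of("scene",t);b=ctrl.place_of("top",t)
    if a and b: print(t,tri([ray(S,a[0]["pixel"]),ray(T,b[0]["pixel"])]))
```

```text
28.875 [0.3498 0.3073 0.316 ] yaw 89.58012338189262 tilt 0.15601433681083365 [-0.0218 -0.8739 -0.3073] 0.9993446226466683
rear [0.2467 0.3066 0.096 ] front [0.6011 0.3033 0.094 ] len 0.35444565769343733 pitch -0.005745571382465912 yaw deg -0.5289692100681928
grip [0.4583 0.3047 0.0948]
pole_grip [0.464  0.3033 0.1021]
hook_tip [0.6251 0.303  0.0348]
rest_mid [0.4689 0.311  0.1078]
eye [0.6268 0.0398 0.2176]
```

View pics/f.png

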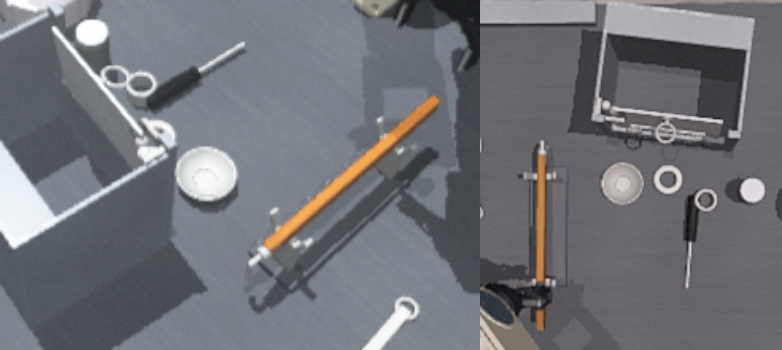

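The pole lies level in both forks with its hook hanging down at (252,268), and the flap is shut with its ring free at (115,77). The bench items are where they were, and the gripper is clear. Handing in.

```bash
python3 -c "
from rig import ctrl
print(ctrl.close_job())"
```

```text
the job is handed in; nothing more can be done
None
```

The flap is shut past its catch, the pole is back in both forks with its hook hanging down, and I handed the job in at about 29 s.

- **Shutting:** I hooked the pole into the ring eye and pulled. The force rose to about 8 N at the catch, dropped to zero as it snapped, then met the rigid stop.
- **Bedding pull:** I held the flap on its stop for over 2 s. The readings were 12–15.6 N along the pull, or about 13–18 N in total including friction. No reading passed 22 N, but I only saw the force at the end of each move, not continuously.
- **Last checks:** The final pictures show the pole level (pitch −0.006 rad), and the handle's ends put its grip point within about 5 mm of home. The flap is upright with the ring free, the bench items look undisturbed, and the gripper is open and clear.
- **What disagreed:** The tool drifted to a tilt of about 0.15 rad during the hold, so the pole came back nose-up. It levelled by pivoting in the grip as the rear fork took it, with about 6–8 N of downward force. In the last check the trained networks placed the rest and grip points 6–18 mm off; I relied on the handle's ends and the picture instead.

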